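Switch on the syrup warmer by the inner knob alone

TASK

Switch on the syrup warmer: push its small inner knob in gently against the spring until it is free of its lock, turn it clockwise as far as its far stop and let it go so that it springs up and locks there. The large ring round it sets the temperature: do not touch it, turn it, or bear down on it with the knob. Do not force the knob while it is locked, and leave the jug and everything else where it stands.

Things in the scene. Friction and masses are not known exactly. Their poses are not given: they have to be found in the camera images.
- warmer: fixed countertop syrup warmer, a steel box 150 x 360 x 55 mm (x, y, z) with a grey top; origin at the centre of its underside on the worktop, x away from its front, y to its left, z up. The dark hot plate with the jug is at its y = -85 mm (top 62 mm up), the coaxial control (small knob inside a large ring) at its x = 0, y = +105 mm
- control_axis (a point): point on the upright axis shared by inner knob and outer ring, at the top panel (55 mm above the worktop; control heights count from here); axes as the warmer's. Knob: black disc 32 mm across, 4 mm thick, under an upright grip bar 14 mm thick, 28 long, 30 tall, centred on the axis. It slides: with slack the bar's top is 53 to 66 mm up at the start, not measured
- inner_knob (a joint): turn of the small inner knob, rad, clockwise from above; 0 = off, 1.22 = far stop (on). The pointer end (grey line) of its grip bar faces the warmer's front (-x) turned by +0.6 rad about z (counter-clockwise) at 0, and by -0.6 at 1.2. Turning takes 0.04 N m. Not pushed in, it is locked at either end (0 to 0.11, 1.09 to 1.22); in between it stays down
- spring_level (a point): fixed point on the axis, 52.6 mm above the panel, where the bar's top is when the knob, pushed down through its slack (drag 1 N), meets its spring: 3 N, then 2 N more per mm. 1.6 mm deeper (6 N) the lock is free; 3.6 mm deeper (10 N) the disc lands on the ring (force climbs steeply) and drags it. So push by feel with about 7.5 N above the reading before gripping, and keep to that while turning
- ring_level (a point): fixed point on the axis at the height of the outer ring's flat top, 15 mm above the panel; the fingertips must stay above it. The knob's disc starts with its underside 4 to 17 mm above this level
- off_mark (a point): long raised tick on the panel, 48 mm from the axis, that the knob's pointer faces when off
- on_mark (a point): long raised tick on the panel, 48 mm from the axis, that the knob's pointer faces when on (at the far stop)
- outer_ring: the large outer ring (temperature), black and ribbed, 64 mm across, its flat top 15 mm above the panel; origin on the axis 1 mm above the panel, z up, its -x points to its nub. It turns very easily (0.01 N m) and starts turned anywhere within 0.6 rad of the warmer
- ring_mark (a point): grey nub on the ring's top, 30 mm from the axis; turns with the ring
- lock_plate: fixed hidden plate inside the warmer under the control, which holds the knob's lug while the knob is up; it feels more than 20 N if the locked knob is turned by force. Origin 20 mm above the worktop on the control's axis
- syrup_jug: syrup jug with black handle, 73 x 95 x 131 mm, loose on the hot plate; origin at the centre of its underside
- salt_shaker: glass shaker with grey cap, 44 mm across, 90 mm tall, loose on the worktop left of the warmer; origin at the centre of its underside
- sauce_bottle: sauce bottle, 47 x 78 x 188 mm, loose behind the warmer; origin at the centre of its underside

How it is judged:
On the way, in this order (a step that is already met when the one before it is completed fails the run):
1. the inner knob, pushed in, has left its off position (value of joint inner_knob above 0.35 rad).
2. the inner knob has reached its far stop (value of joint inner_knob above 1.07 rad), for 0.2 s.
At the end, for the whole second after the job is handed in: the inner knob rests released at its far stop (more than 1.07 rad from off), where it is locked; the ring's mark is within 4 mm of where it was at the start, the jug within 20 mm, shaker and sauce bottle within 30 mm (value of joint inner_knob above 1.07 rad and velocity of joint inner_knob below 0.1 rad/s and distance of ring_mark from where it was at the start of the episode below 0.004 m and distance of syrup_jug from where it was at the start of the episode below 0.02 m and distance of each of salt_shaker, sauce_bottle from where it was at the start of the episode below 0.03 m); the robot touches nothing.
It fails at once if the outer ring is turned: its mark moves more than 4 mm (distance of ring_mark from where it was at the start of the episode above 0.004 m).
It fails at once if the robot touches the outer ring with more than 2 N (contact force between the fingers and outer_ring above 2 N).
It fails at once if the ring is borne upon (by the knob or anything else) with more than 5 N (contact force between anything else and outer_ring above 5 N).
It fails at once if the locked knob is forced: more than 20 N on its lock (contact force between anything else and lock_plate above 20 N).
It fails at once if the jug is pushed more than 20 mm, or the shaker or sauce bottle more than 30 mm (distance of syrup_jug from where it was at the start of the episode above 0.02 m or distance of any of salt_shaker, sauce_bottle from where it was at the start of the episode above 0.03 m).
It also fails if it takes over 42 s, if anything falls off the work surface, if the arm or the gripper's body presses on something with over 40 N, if the wrist force passes 120 N, or if a joint passes its speed limit or range.

ROBOT

A 6-joint arm with a two-finger parallel gripper is mounted at the origin on a cart in front of the work surface, level with it; the furniture and walls round the work are solid. World frame = base frame: x ahead of the robot, y to its left, z up, the work surface at z = 0. Lengths are in m, angles in rad, forces in N, time in s.
With the tool pointing down it reaches from about 0.375 to 0.9 m from the base axis. Payload 3.1 kg.
Tool frame: the origin (TCP) lies on the centre line of the jaws, within the pads' length; the fingertips stand 22 mm ahead of it and the grasp point (between the pads) lies 3 mm ahead of it (tcp_to_tips is the z of the fingertips in the tool frame, in m); z points along the fingers, y is the line along which they close (so a half turn about z gives the same grasp; the last joint's range is limited). The gripper opens to 87 mm and grips with 3 to 60 N. Pads are 19 mm wide; open, the fingers measure 117 mm over their backs; the gripper's body (75 mm by 190 mm) begins 51 mm behind the grasp point.
Start: joints at [1.147, 0.527, 1.433, -0, 1.181, -0.178], TCP at [0.152, 0.606, 0.245] pointing down, gripper open.
Joint ranges: [-3.08, 3.08], [-0.75, 2.2], [0.22, 2.44], [-1.43, 4.57], [0, 2.65], [-2.85, 2.85]. Speed limits (rad/s): [2.79, 2.79, 3.14, 3.14, 3.14, 3.14].

INTERFACE

Orientations are given as a 3x3 rotation matrix whose columns are the frame's x, y, z axes.
In Python, from cell import read_state, grab_frame, camera_model, hand_in, tcp_to_tips gives the robot as it stands.
- The arm moves only by the shell command python3 -m creep 'ROWS' [OPENING] [FORCE]. ROWS is JSON, one flat list of numbers, 6 for each row, row after row: the shift along the world's x, y, z in m, then the turn, a rotation vector about the world's x, y, z in rad. A call has 1 to 10 rows; each row is the pose to reach, as a shift and turn from the pose commanded when the call began; what a row does not reach only later rows make up. A row lasts 1/8 s, in which the tool goes at most 62.5 mm and 10.7 degrees, less where a joint would pass 70% of its speed; a pose out of reach is approached as far as the arm can. A call with a gripper value outside its range is refused whole. OPENING is the opening, from -1 (shut) to 1 (fully open), set as the call begins (- or left out, the last holds). The fingers move at their own pace and stop on an object; FORCE is the grip in N (left out, the last holds). Time passes only in rows, so rows that repeat a pose let the fingers close. It gives the time, the measured TCP pose, the force, the opening and the grip force at its end, in the units of the state.
- read_state(): the state, without advancing time (a new reading comes with each control period).
- grab_frame(name): name is "scene" or "top" or "wrist"; returns the picture (384x512x3 uint8, red, green, blue); there is no depth.
- camera_model(name): a dict with "K" (3x3 intrinsics, pixels), "R" (3x3) and "t" (3): a world point X has camera coordinates R X + t. Camera axes: x right, y down, z forward; pixel columns grow to the right and rows downward; lengths in m; the calibration is good to about 2 mm. A picture is of the moment at which its call begins: read the wrist's pose just before it. camera_model takes no time and is no camera call; for the wrist camera it gives the pose at the moment of the call.
- hand_in(): hands the job in; it is judged then, once.
The state is a dict: "t": time; "q": joint angles; "joint_vel": joint speeds; "joint_efforts": joint torques, N m; "tool_pos": TCP position; "orientation": TCP orientation; "ft_force": force on the tool from outside, world axes, zero at the start; "ft_torque": the same for the moment, N m; "width": finger opening in m; "grip_force": force on a finger pad.
Only numpy, scipy, OpenCV 4.12 (cv2) and the standard library are available. Lean on these libraries where they do the work, as an engineer would, in place of code of your own. Each camera call takes 0.05 s, during which the arm holds its last target. There are 200 camera calls.

## Working session

There is one attempt and no reset: what is moved stays moved. The work goes in short steps, Python scripts to look and compute and a shell command to move; the robot and the scene stay as the last step left them, time stands still between calls to the robot, and variables do not carry over. Pictures are saved under pics/ and viewed, at most 10 in all, crops included, and the job is handed in when it is done.

```bash
mkdir -p pics; python3 - <<'E'
from cell import *
import cv2, numpy as np
s=read_state();print({k:np.round(v,3).tolist() for k,v in s.items()},tcp_to_tips)
ims=[]
for n in("scene","top","wrist"):
    m=camera_model(n);print(n,np.round(m["K"],1).tolist(),np.round(m["R"],3).tolist(),np.round(m["t"],3).tolist())
    im=grab_frame(n)[:,:,::-1].copy();cv2.imwrite(f"pics/{n}0.png",im);ims.append(im)
a=np.vstack([np.hstack(ims[:2]),np.hstack([ims[2],ims[2]*0])]);cv2.imwrite("pics/all0.png",cv2.resize(a,(800,600)))
E
```

```text
{'t': 0.0, 'q': [1.147, 0.528, 1.434, 0.0, 1.181, -0.179], 'joint_vel': [-0.001, 0.001, 0.0, -0.0, -0.001, 0.001], 'joint_efforts': [-0.0, -44.004, -17.659, 0.064, 0.058, -0.0], 'tool_pos': [0.152, 0.606, 0.244], 'orientation': [[-0.97, 0.243, -0.001], [0.243, 0.97, -0.002], [0.0, -0.002, -1.0]], 'ft_force': [-1.033, -0.22, 0.133], 'ft_torque': [0.05, 0.034, 0.008], 'grip_force': 0.0, 'width': 0.087} 0.022
scene [[374.0, 0.0, 247.9], [0.0, 374.0, 187.6], [0.0, 0.0, 1.0]] [[0.537, -0.843, 0.01], [-0.593, -0.386, -0.707], [0.6, 0.374, -0.707]] [-0.191, 0.451, 0.555]
top [[380.6, 0.0, 253.9], [0.0, 380.6, 187.2], [0.0, 0.0, 1.0]] [[-0.017, -1.0, 0.022], [-0.98, 0.013, -0.198], [0.197, -0.025, -0.98]] [0.114, 0.591, 0.982]
wrist [[303.7, 0.0, 255.0], [0.0, 303.7, 187.2], [0.0, 0.0, 1.0]] [[0.244, 0.97, -0.002], [0.937, -0.235, 0.26], [0.252, -0.066, -0.966]] [-0.624, -0.032, 0.391]
```

View pics/all0.png

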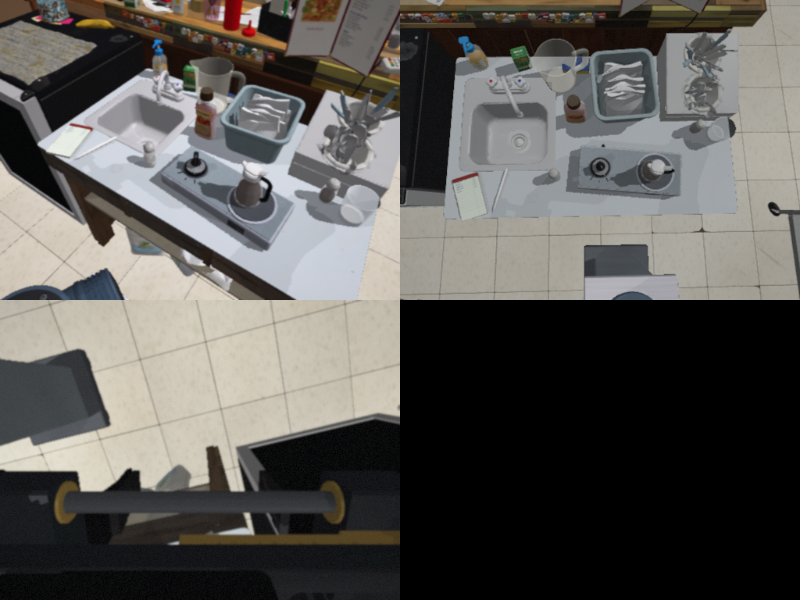

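The three views show the warmer with its control at about (255,212) in the full-size top image and (250,210) in the scene image. The wrist view sees only floor. Next I zoom in on the control.

```bash
cat >h.py <<'E'
import numpy as np
from cell import *
def ray(m,u,v,z):
    R=np.array(m["R"]);t=np.array(m["t"]);c=-R.T@t
    d=R.T@np.linalg.solve(np.array(m["K"]),[u,v,1.]);return c+d*(z-c[2])/d[2]
def proj(m,X):
    p=np.array(m["K"])@(np.array(m["R"])@np.array(X)+np.array(m["t"]));return p[:2]/p[2]
E
python3 - <<'E'
import cv2,numpy as np
from h import *
for n,(x,y) in dict(top=(205,170),scene=(190,175)).items():
    im=cv2.imread(f"pics/{n}0.png")
    c=im[y:y+90,x:x+ (100 if n=="top" else 120)]
    c=cv2.resize(c,(400,600*90//150*1) if 0 else (c.shape[1]*4,c.shape[0]*6//6*4),interpolation=cv2.INTER_CUBIC)
    cv2.imwrite(f"pics/{n}c.png",c)
a=cv2.imread("pics/topc.png");b=cv2.imread("pics/scenec.png");b=b[:,:400]
cv2.imwrite("pics/c1.png",np.hstack([a,b]))
m=camera_model("top")
for uv in((255,212),):print(ray(m,*uv,.07))
m=camera_model("scene");print(ray(m,250,210,.07))
E
```

```text
[0.52263953 0.10373229 0.07      ]
[0.5235096  0.10179561 0.07      ]
```

View pics/c1.png

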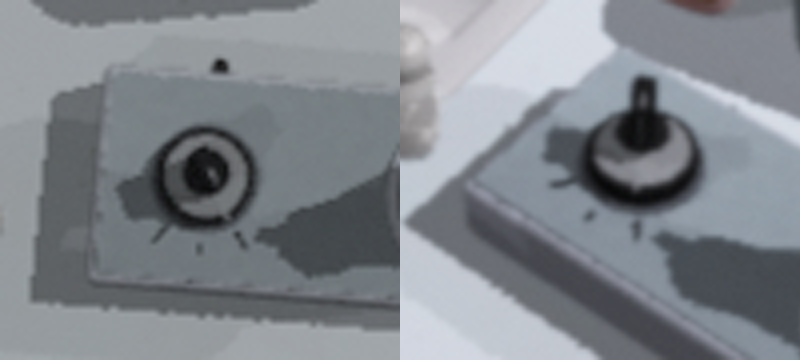

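The top crop puts the ring centre at about pixel (256.5,214) and the warmer yaw at about -0.09. The ticks are at lower left (on) and lower right (off). I'll move the wrist camera over the control.

```bash
python3 -m creep '[0.02,-0.02,0,0,0,0.04, 0.05,-0.055,0,0,0,0.09, 0.085,-0.09,0,0,0,0.15, 0.12,-0.13,0,0,0,0.21, 0.155,-0.17,0,0,0,0.27, 0.19,-0.21,0,0,0,0.33, 0.23,-0.25,0,0,0,0.4, 0.27,-0.29,0,0,0,0.47, 0.305,-0.33,0,0,0,0.53, 0.34,-0.37,0,0,0,0.58]' && python3 -m creep '[0.035,-0.035,0,0,0,0.06, 0.065,-0.07,0,0,0,0.12, 0.085,-0.09,0,0,0,0.17, 0.092,-0.097,0,0,0,0.19, 0.092,-0.097,0,0,0,0.19]'
cat >look.py <<'E'
import sys,cv2
from h import *
n=sys.argv[1]; m=camera_model("wrist"); s=read_state(); im=grab_frame("wrist")[:,:,::-1].copy()
cv2.imwrite(f"pics/w{n}.png",im); np.savez(f"pics/w{n}.npz",**{k:np.array(v) for k,v in m.items()})
print(s["t"],np.round(s["tool_pos"],4),np.round(np.array(s["orientation"])[:,1],3),np.round(s["ft_force"],2),np.round(s["q"],2))
E
python3 look.py 1
```

```text
t: 1.4
tool_pos: [0.493, 0.2347, 0.2444]
orientation: [[-0.944, -0.329, -0.0], [-0.329, 0.944, 0.0], [0.0, 0.0, -1.0]]
ft_force: [0.2, 1.0, 1.0]
width: 0.0873
grip_force: 0.0
t: 2.02
tool_pos: [0.5837, 0.1392, 0.2442]
orientation: [[-0.866, -0.5, -0.001], [-0.5, 0.866, 0.0], [0.001, 0.001, -1.0]]
ft_force: [-0.5, 0.2, 0.4]
width: 0.0869
grip_force: 0.0
2.025 [0.5837 0.1392 0.2442] [-0.5    0.866  0.001] [-0.49  0.22  0.36] [ 0.05  0.49  1.5   0.    1.15 -2.05]
```

View pics/w1.png

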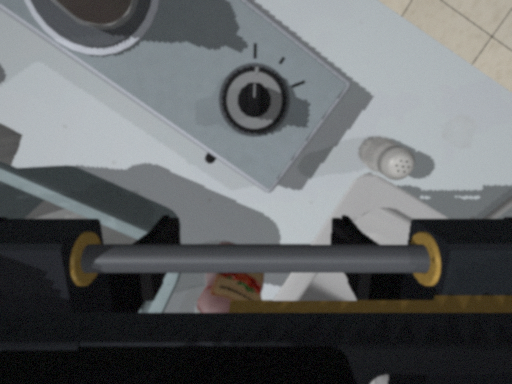

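The wrist view shows the control at about (254,98), with the pointer and off tick straight up at (255,50) and the on tick at (298,83). The shaker is clear at (397,160). I'll enlarge it and fit the ring.

```bash
python3 - <<'E'
import cv2
from h import *
im=cv2.imread("pics/w1.png");c=im[35:140,205:315]
c=np.clip(c.astype(float)*1.3,0,255).astype(np.uint8)
cv2.imwrite("pics/c2.png",cv2.resize(c,None,fx=5.5,fy=5.5,interpolation=cv2.INTER_CUBIC))
m=np.load("pics/w1.npz")
g=cv2.cvtColor(im,cv2.COLOR_BGR2GRAY)
mk=((g<60)*255).astype(np.uint8);mk[:50]=0;mk[145:]=0;mk[:,:205]=0;mk[:,310:]=0
for q in cv2.findContours(mk,cv2.RETR_CCOMP,cv2.CHAIN_APPROX_NONE)[0]:
    if cv2.contourArea(q)>60:
        e=cv2.fitEllipse(q);print(cv2.contourArea(q),np.round(e[0],1),np.round(e[1],1),[np.round(ray(m,*e[0],z),4) for z in(.063,.070)],cv2.boundingRect(q))
for n,uv,z in(("off",(255,50),.056),("on",(298,83),.056)):print(n,ray(m,*uv,z))
E
```

```text
753.0 [254.5 100.7] [31.1 32.2] [array([0.5186, 0.1008, 0.063 ]), array([0.5187, 0.1008, 0.07  ])] (238, 83, 33, 34)
766.5 [254.6  99.7] [62.9 64.4] [array([0.5177, 0.1003, 0.063 ]), array([0.5178, 0.1004, 0.07  ])] (222, 66, 67, 68)
off [0.4760204  0.07683103 0.056     ]
on [0.4810923  0.13066398 0.056     ]
```

View pics/c2.png

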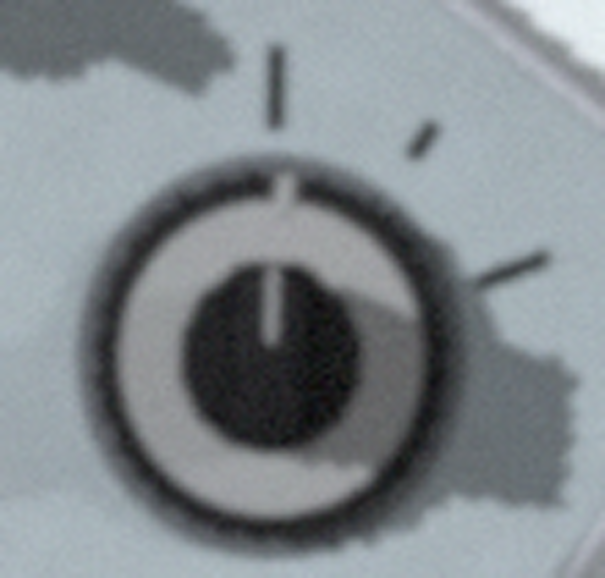

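```bash
python3 - <<'E'
from h import *
m=camera_model("top");print(ray(m,256.5,214.2,.066))
m=camera_model("scene");print(ray(m,250.75,214.5,.070))
for x,y in((.5178,.1003),(.519,.1015)):
  for h in (.070,.108,.112,.116,.120,.124):print(x,h,proj(m,[x,y,h]))
E
```

```text
[0.51719956 0.09971957 0.066     ]
[0.51292201 0.09309731 0.07      ]
0.5178 0.07 [249.21883518 211.83948656]
0.5178 0.108 [249.43060865 200.48233721]
0.5178 0.112 [249.45370385 199.24377051]
0.5178 0.116 [249.4769581  197.99667369]
0.5178 0.12 [249.50037306 196.7409583 ]
0.5178 0.124 [249.5239504  195.47653471]
0.519 0.07 [249.05640117 211.29275687]
0.519 0.108 [249.26260586 199.9338912 ]
0.519 0.112 [249.28509263 198.69519832]
0.519 0.116 [249.30773406 197.44798655]
0.519 0.12 [249.33053174 196.19216772]
0.519 0.124 [249.35348728 194.92765242]
```

```bash
python3 -m creep '[-0.02,-0.012,0,0,0,0, -0.045,-0.027,-0.01,0,0,0, -0.061,-0.036,-0.03,0,0,0, -0.066,-0.039,-0.055,0,0,0, -0.066,-0.039,-0.075,0,0,0, -0.066,-0.039,-0.09,0,0,0, -0.066,-0.039,-0.094,0,0,0, -0.066,-0.039,-0.094,0,0,0]' && python3 look.py 2; python3 - <<'E'
from cell import *
import cv2,numpy as np
im=grab_frame("scene")[:,:,::-1];cv2.imwrite("pics/s2.png",im)
a=cv2.resize(im[130:240,190:310],None,fx=4,fy=4,interpolation=cv2.INTER_CUBIC);w=cv2.imread("pics/w2.png")[0:384:1]
b=cv2.resize(w,(320,240));o=np.zeros((440,800,3),np.uint8);o[:440,:480]=a;o[:240,480:]=b;cv2.imwrite("pics/c3.png",o)
E
```

```text
t: 3.08
tool_pos: [0.5181, 0.1006, 0.1507]
orientation: [[-0.865, -0.501, 0.0], [-0.501, 0.865, 0.0], [-0.0, -0.0, -1.0]]
ft_force: [0.9, 0.6, 0.2]
width: 0.0874
grip_force: 0.0
3.075 [0.5181 0.1006 0.1507] [-0.501  0.865 -0.   ] [0.91 0.56 0.16] [-0.02  0.53  1.76  0.    0.84 -2.12]
```

View pics/c3.png

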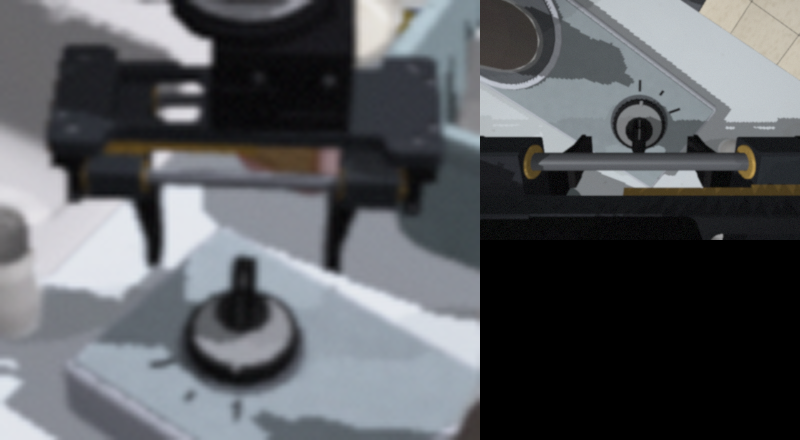

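The scene crop shows the open fingertips at (155,262) and (333,265), centred on the bar at (244,265). The wrist view agrees. I'll descend and nearly close the fingers.

```bash
python3 -m creep '[0,0,-0.008,0,0,0, 0,0,-0.018,0,0,0, 0,0,-0.026,0,0,0, 0,0,-0.03,0,0,0, 0,0,-0.03,0,0,0, 0,0,-0.03,0,0,0]' -0.5 5; python3 -c "
import time,numpy as np
from cell import *
s=read_state();print(s['ft_force'],s['ft_torque'])"; python3 -m creep '[0,0,0,0,0,0,0,0,0,0,0,0,0,0,0,0,0,0,0,0,0,0,0,0]'
```

```text
t: 3.92
tool_pos: [0.5182, 0.1002, 0.1206]
orientation: [[-0.866, -0.501, 0.0], [-0.501, 0.866, -0.0], [-0.0, -0.0, -1.0]]
ft_force: [-0.8, -0.4, -0.2]
width: 0.035
grip_force: 0.0
[-0.81173913 -0.38626931 -0.1564196 ] [ 0.05496486  0.02174794 -0.01317928]
t: 4.42
tool_pos: [0.5181, 0.1002, 0.1206]
orientation: [[-0.866, -0.5, 0.0], [-0.5, 0.866, -0.0], [-0.0, -0.0, -1.0]]
ft_force: [-0.5, 0.0, -0.3]
width: 0.0219
grip_force: 0.0
```

```bash
python3 -m creep '[0,0,0,0,0,0,0,0,0,0,0,0,0,0,0,0,0,0,0,0,0,0,0,0,0,0,0,0,0,0]' -1 5; python3 -c "
from cell import *
s=read_state();print(s['ft_force'],s['ft_torque'])"
```

```text
t: 5.05
tool_pos: [0.5182, 0.1001, 0.1206]
orientation: [[-0.866, -0.501, 0.0], [-0.501, 0.866, -0.0], [-0.0, -0.0, -1.0]]
ft_force: [-0.2, -0.4, -0.7]
width: 0.0142
grip_force: 4.9
[-0.24476277 -0.4070153  -0.67874908] [-0.09903395 -0.02012304 -0.04720772]
```

```bash
python3 -m creep '[0,0,0,0,0,0, 0,0,0,0,0,0, 0,0,0,0,0,0]' -1 25; python3 -m creep '[0,0,-0.001,0,0,0, 0,0,-0.002,0,0,0, 0,0,-0.003,0,0,0, 0,0,-0.003,0,0,0]'; python3 -m creep '[0,0,-0.001,0,0,0, 0,0,-0.002,0,0,0, 0,0,-0.003,0,0,0, 0,0,-0.003,0,0,0]'
```

```text
t: 5.42
tool_pos: [0.5182, 0.1001, 0.1206]
orientation: [[-0.866, -0.501, 0.0], [-0.501, 0.866, -0.0], [-0.0, -0.0, -1.0]]
ft_force: [0.3, -1.8, 0.3]
width: 0.0139
grip_force: 24.9
t: 5.92
tool_pos: [0.5182, 0.1001, 0.1174]
orientation: [[-0.866, -0.501, 0.0], [-0.501, 0.866, -0.0], [-0.0, -0.0, -1.0]]
ft_force: [0.8, -2.2, -1.6]
width: 0.0141
grip_force: 24.9
t: 6.42
tool_pos: [0.5182, 0.1001, 0.1144]
orientation: [[-0.866, -0.501, 0.0], [-0.501, 0.866, -0.0], [-0.0, -0.0, -1.0]]
ft_force: [0.9, -2.5, -0.4]
width: 0.0137
grip_force: 24.9
```

```bash
for i in 1 ; do python3 -m creep '[0,0,-0.001,0,0,0, 0,0,-0.002,0,0,0, 0,0,-0.002,0,0,0]'|grep -A9 tool_pos|grep -E 'pos|ft'; done; python3 -m creep '[0,0,-0.001,0,0,0, 0,0,-0.002,0,0,0, 0,0,-0.002,0,0,0]'|grep -E 'pos|ft'
```

```text
tool_pos: [0.5182, 0.1001, 0.1124]
ft_force: [2.0, -1.5, -0.2]
tool_pos: [0.5182, 0.1002, 0.1107]
ft_force: [0.8, -3.4, 2.2]
```

```bash
python3 -m creep '[0,0,-0.0005,0,0,0, 0,0,-0.001,0,0,0, 0,0,-0.001,0,0,0]'|grep -E 'pos|ft'
```

```text
tool_pos: [0.5182, 0.1002, 0.1098]
ft_force: [0.2, -3.0, 4.3]
```

```bash
python3 -m creep '[0,0,-0.0005,0,0,0, 0,0,-0.0005,0,0,0]'|grep -E 'pos|ft';python3 -m creep '[0,0,0,0,0,0]'|grep -E 'pos|ft';python3 -m creep '[0,0,-0.0005,0,0,0, 0,0,-0.0005,0,0,0]'|grep -E 'pos|ft';python3 -m creep '[0,0,0,0,0,0]'|grep -E 'pos|ft'
```

```text
tool_pos: [0.5181, 0.1002, 0.1093]
ft_force: [0.9, -2.5, 5.6]
tool_pos: [0.5181, 0.1002, 0.1093]
ft_force: [0.1, -2.5, 5.2]
tool_pos: [0.5182, 0.1002, 0.1089]
ft_force: [0.5, -1.8, 5.3]
tool_pos: [0.5182, 0.1002, 0.1089]
ft_force: [0.9, -1.9, 5.7]
```

```bash
python3 -m creep '[0,0,-0.0005,0,0,0, 0,0,-0.0005,0,0,0]'|grep -E 'pos|ft';python3 -m creep '[0,0,0,0,0,0]'|grep -E 'pos|ft';python3 -m creep '[0,0,0,0,0,0]'|grep -E 'ft'; python3 -m creep '[0,0,0,0,0,0]'|grep -E 'ft'
```

```text
tool_pos: [0.5182, 0.1002, 0.1085]
ft_force: [1.2, -2.6, 6.4]
tool_pos: [0.5182, 0.1002, 0.1085]
ft_force: [1.4, -2.0, 6.9]
ft_force: [-0.2, -1.8, 7.5]
ft_force: [-0.1, -2.5, 6.5]
```

```bash
python3 -m creep '[0,0,-0.0004,0,0,0, 0,0,-0.0004,0,0,0]'|grep -E 'pos|ft';python3 -m creep '[0,0,0,0,0,0]'|grep -E 'pos|ft';python3 -m creep '[0,0,0,0,0,0]'|grep -E 'ft'; python3 -m creep '[0,0,0,0,0,-0.03,0,0,0,0,0,-0.06,0,0,0,0,0,-0.06]'; python3 -c "
from cell import *
print(read_state()['ft_torque'])"
```

```text
tool_pos: [0.5182, 0.1002, 0.1082]
ft_force: [1.0, -2.8, 7.2]
tool_pos: [0.5182, 0.1002, 0.1082]
ft_force: [0.7, -2.3, 6.3]
ft_force: [0.2, -3.1, 7.7]
t: 9.8
tool_pos: [0.5182, 0.1002, 0.1082]
orientation: [[-0.894, -0.448, 0.001], [-0.448, 0.894, -0.0], [-0.001, -0.0, -1.0]]
ft_force: [0.4, -3.2, 7.3]
width: 0.0139
grip_force: 24.9
[-0.44196854  0.04482931  0.01074541]
```

```bash
python3 -m creep '[0,0,0,0,0,-0.03,0,0,0,0,0,-0.06,0,0,0,0,0,-0.09,0,0,0,0,0,-0.09]'|grep -E 'pos|ft|width';  python3 -c "
from cell import *
print(read_state()['ft_torque'])"; python3 -m creep '[0,0,0,0,0,-0.03,0,0,0,0,0,-0.06,0,0,0,0,0,-0.09,0,0,0,0,0,-0.09]'|grep -E 'pos|ft|width';  python3 -c "
from cell import *
print(read_state()['ft_torque'])"
```

```text
tool_pos: [0.5182, 0.1002, 0.1082]
ft_force: [0.4, -3.4, 7.8]
width: 0.0141
[-0.43553767 -0.01040837 -0.05304886]
tool_pos: [0.5182, 0.1002, 0.1082]
ft_force: [-0.4, -2.4, 7.6]
width: 0.0135
[-0.36331061 -0.00414478 -0.02263474]
```

```bash
python3 -m creep '[0,0,0,0,0,-0.05,0,0,0,0,0,-0.1,0,0,0,0,0,-0.15,0,0,0,0,0,-0.2,0,0,0,0,0,-0.25,0,0,0,0,0,-0.3,0,0,0,0,0,-0.35,0,0,0,0,0,-0.4,0,0,0,0,0,-0.4]'|grep -E 'pos|ft|width|\[\[';  python3 -c "
from cell import *
print(read_state()['ft_torque'])"
```

```text
tool_pos: [0.5181, 0.1004, 0.1082]
orientation: [[-0.993, 0.116, 0.001], [0.116, 0.993, 0.0], [-0.0, 0.0, -1.0]]
ft_force: [0.4, -1.4, 6.3]
width: 0.0136
[-0.35530522 -0.04627075 -0.0423966 ]
```

```bash
python3 -m creep '[0,0,0,0,0,0]'|grep -E 'ft'; python3 -m creep '[0,0,0,0,0,-0.05,0,0,0,0,0,-0.1,0,0,0,0,0,-0.15,0,0,0,0,0,-0.2,0,0,0,0,0,-0.25,0,0,0,0,0,-0.3,0,0,0,0,0,-0.35,0,0,0,0,0,-0.4,0,0,0,0,0,-0.4]'|grep -E 'pos|ft|width|\[\[';  python3 -c "
from cell import *
print(read_state()['ft_torque'])"
```

```text
ft_force: [0.3, -1.0, 7.3]
tool_pos: [0.5182, 0.1005, 0.1082]
orientation: [[-0.87, 0.494, 0.001], [0.494, 0.87, 0.0], [-0.0, 0.001, -1.0]]
ft_force: [0.3, -1.8, 7.8]
width: 0.0132
[-0.27055686 -0.05553271  0.01129376]
```

Now at about 1.04. I'll creep on to the stop, watching the torque.

```bash
python3 -m creep '[0,0,0,0,0,-0.04,0,0,0,0,0,-0.08,0,0,0,0,0,-0.12,0,0,0,0,0,-0.12]'|grep -E 'ft|width|\[\[';  python3 -c "
from cell import *
print(read_state()['ft_torque'])"; python3 -m creep '[0,0,0,0,0,-0.03,0,0,0,0,0,-0.06,0,0,0,0,0,-0.06]'|grep -E 'ft|width|\[\[';  python3 -c "
from cell import *
print(read_state()['ft_torque'])"
```

```text
orientation: [[-0.804, 0.594, 0.001], [0.594, 0.804, 0.001], [-0.0, 0.001, -1.0]]
ft_force: [-0.2, -1.4, 6.8]
width: 0.0137
[-0.3270702   0.00658591 -0.03845855]
orientation: [[-0.767, 0.641, 0.001], [0.641, 0.767, 0.001], [-0.0, 0.001, -1.0]]
ft_force: [0.7, -1.7, 7.3]
width: 0.0141
[-0.28712922 -0.04512724 -0.02091642]
```

```bash
python3 -m creep '[0,0,0,0,0,-0.02,0,0,0,0,0,-0.03,0,0,0,0,0,-0.03]'|grep -E 'ft|\[\[';  python3 -c "
from cell import *
print(read_state()['ft_torque'])"; python3 -m creep '[0,0,0,0,0,-0.02,0,0,0,0,0,-0.02]'|grep -E 'ft|\[\[';  python3 -c "
from cell import *
print(read_state()['ft_torque'])"
```

```text
orientation: [[-0.748, 0.663, 0.001], [0.663, 0.748, 0.0], [-0.0, 0.001, -1.0]]
ft_force: [-0.6, -1.2, 7.7]
[-0.24616436 -0.03497509  0.20478461]
orientation: [[-0.736, 0.677, 0.001], [0.677, 0.736, 0.0], [-0.001, 0.001, -1.0]]
ft_force: [-0.1, -0.8, 7.4]
[-0.24678837 -0.06071452  0.41940805]
```

```bash
python3 -m creep '[0,0,0,0,0,0.04,0,0,0,0,0,0.04]'|grep ft; python3 -m creep '[0,0,0.001,0,0,0,0,0,0.002,0,0,0,0,0,0.003,0,0,0,0,0,0.004,0,0,0,0,0,0.004,0,0,0]' - 15|grep -E 'ft|pos'; python3 -m creep '[0,0,0,0,0,0,0,0,0,0,0,0,0,0,0,0,0,0,0,0,0,0,0,0]' 0 |grep -E 'ft|pos|width'; python3 -m creep '[0,0,0.01,0,0,0,0,0,0.025,0,0,0,0,0,0.05,0,0,0,0,0,0.08,0,0,0,0,0,0.11,0,0,0,0,0,0.13,0,0,0,0,0,0.13,0,0,0]'|grep -E 'ft|pos|width'; python3 look.py 3; python3 - <<'E'
from cell import *
import cv2,numpy as np
im=grab_frame("scene")[:,:,::-1];cv2.imwrite("pics/s3.png",im)
im2=grab_frame("top")[:,:,::-1];cv2.imwrite("pics/t3.png",im2)
a=cv2.resize(im[150:240,190:310],(400,300),interpolation=cv2.INTER_CUBIC);b=cv2.resize(cv2.imread("pics/w3.png"),(400,300))
cv2.imwrite("pics/c4.png",np.hstack([a,b]))
E
```

```text
ft_force: [0.5, -1.8, 6.8]
tool_pos: [0.5182, 0.1005, 0.1114]
ft_force: [1.8, -0.3, 0.5]
tool_pos: [0.5177, 0.1002, 0.1115]
ft_force: [-0.3, -0.2, 1.0]
width: 0.0418
tool_pos: [0.5193, 0.1002, 0.2443]
ft_force: [0.1, -0.2, -0.0]
width: 0.0434
16.925 [0.5193 0.1002 0.2443] [0.649 0.761 0.004] [ 0.08 -0.21 -0.04] [-0.02  0.4   1.68  0.    1.06 -0.89]
```

View pics/c4.png

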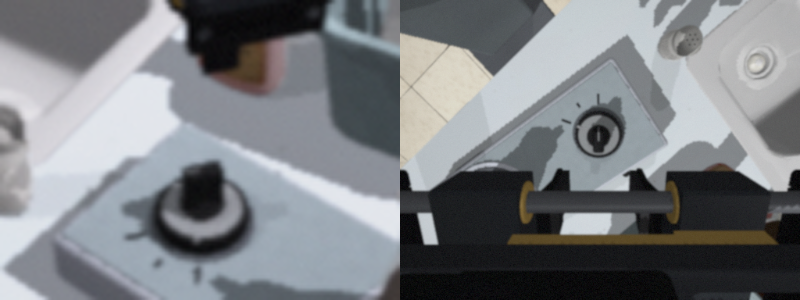

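The pictures show the knob standing free. Its pointer faces the on tick (wrist crop, up at (598,100)), the ring nub is where it was, and the shaker hasn't moved. I'll hand in.

```bash
python3 -c "
from cell import *
print(hand_in())"
```

```text
the job is handed in; nothing more can be done
None
```

I switched the syrup warmer on and handed the job in at about 17 s: the knob was pushed in with about 7.5 N, turned clockwise to its far stop and released there, and in the last pictures its pointer faces the on mark and the ring's nub looks unmoved; the hand-in gave no verdict.

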